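# Find the dry swivel bearing and tag it

## Robot

A 6-joint arm with a two-finger parallel gripper is mounted at the origin on the work surface. World frame = base frame: x ahead of the robot, y to its left, z up, the work surface at z = 0. Lengths are in m, angles in degrees, forces in N, time in s.
With the tool pointing down it reaches from about 0.4 to 0.825 m from the base axis. Payload 7 kg.
Tool frame: the origin (TCP) lies midway between the tips of the shut fingers; the grasp point (between the pads) lies 19 mm behind it; z points along the fingers, y is the line along which they close (so a half turn about z gives the same grasp; the last joint's range is limited). The gripper opens to 88 mm and grips with 3 to 60 N. Pads are 19 mm wide; open, the fingers measure 130 mm over their backs; the gripper's body (78 mm by 193 mm) begins 47 mm behind the grasp point.
Start: joints at [-59.181, 20.546, 0.682, 0, -70.136, -16.507], TCP at [0.167, -0.654, 0.187] pointing down, gripper open.
Joint ranges: [-176.03, 176.03], [-82.01, 121.73], [-58.28, 71.71], [-173.87, 95.51], [-174.79, -0.11], [-173.66, 173.66]. Speed limits (degrees/s): [136.94, 136.94, 172.46, 180, 180, 180].

## Interface

Orientations are given as [roll, pitch, yaw] about the fixed x, y, z axes, in that order (R = Rz(yaw) Ry(pitch) Rx(roll)).
In Python, from plant import r, eyes, workorder gives the robot as it stands.
- The arm moves only by the tool step_arm, never from a script. Its argument "plan" is a list of rows, each a list of 5 numbers: the shift along the tool's x, y, z each as a share of 25 cm, from -1 to 1, then the turn about the tool's z as a share of 60 degrees, from -1 to 1, then the finger opening in mm, from 0 to 87.6. In form: [[x, y, z, turn, jaw], ...]. A call has 1 to 12 rows; each row is the pose to reach, as a shift and turn from the pose commanded when the call began, along the tool's axes at that moment; what a row does not reach only later rows make up. A row lasts 1/12 s, in which the tool goes at most 41.7 mm and 7.16 degrees, less where a joint would pass 70% of its speed; a pose out of reach is approached as far as the arm can. A call with a number of a shift or a turn outside -1 to 1 is refused whole. A call with a gripper value outside its range is refused whole. The fingers move at their own pace and stop on an object; "newtons" is the grip in N (left out, the last holds). Time passes only in rows, so rows that repeat a pose let the fingers close. It gives the time, the measured TCP pose, the force, the opening and the grip force at its end, in the units of the state.
- r.get_state(): the state, without advancing time (a new reading comes with each control period).
- eyes.capture(name): name is "scene" or "top" or "wrist"; returns the picture (384x512x3 uint8, red, green, blue); there is no depth.
- eyes.camera_model(name): a dict with "fov_y" (degrees; the focal length in pixels is half the picture's height over the tangent of half this angle, whatever the lens; pixels are square), "cx", "cy" (the principal point, pixels), "world_to_cam" (4x4, takes a point from world to camera coordinates); the wrist camera has in their place "hand_eye" (4x4, takes a point from camera to tool coordinates, whose origin is the TCP and whose axes are the flange's). Camera axes: x right, y up, looking along -z (the intrinsics and any distortion apply to the point x, -y, -z); pixel columns grow to the right and rows downward; lengths in m; the calibration is good to about 2 mm. The wrist camera is an equidistant fisheye: a pixel r from the principal point sees the ray r / f radians off the axis. A picture is of the moment at which its call begins: read the wrist's pose just before it. camera_model takes no time and is no camera call.
- workorder.close_job(): hands the job in; it is judged then, once.
The state is a dict: "time_s": time; "joints": joint angles; "qd": joint speeds; "joint_torque": joint torques, N m; "tcp_pos": TCP position; "eef_rot": TCP orientation; "contact_force": force on the tool from outside, world axes, zero at the start; "moment": the same for the moment, N m; "gripper_width": finger opening in m; "gripper_force": force on a finger pad.
Only numpy, scipy, OpenCV 4.12 (cv2) and the standard library are available. Lean on these libraries where they do the work, as an engineer would, in place of code of your own. Each camera call takes 0.05 s, during which the arm holds its last target. There are 200 camera calls.

## Task

One of the three cable swivels on the rack has a dry bearing that drags. Turn each swivel about an eighth of a turn by its lug, without forcing it, feel how heavily it goes, and leave it turned; then slide the small rubber collar gently down over the stub of the one that drags, until it rests flat on the hub, and let go. Leave the other things on the shelf where they are.

Things in the scene. Friction and masses are not known exactly. Their poses are not given: they have to be found in the camera images.
- rack: fixed steel plate 90 x 360 x 12 mm, long along its y, origin under its centre. On its centre line, at its y = +130 (left), 0 (middle), -130 mm (right), stand three 16 mm thick aluminium stubs up to 94 mm above the shelf (the last 6 mm taper to 8 mm across); each foot is held in a 34 mm square clamp block, top 32 mm above the shelf. A swivel turns on each stub.
- collar: small black rubber collar, a plain ring lying flat: 40 mm outside, 20 mm bore, 30 mm high, 45 g; origin at the centre of its underside, z up. It slides freely over a 16 mm stub.
- organiser: bystander: white pill organiser with seven flip lids, 36 x 154 x 24 mm, long along its y, origin under its centre
- trainer: bystander: green hand-grip trainer lying flat, about 140 x 92 x 24 mm, long along its x
- carabiner: bystander: steel carabiner lying flat, about 90 x 54 x 10 mm
- big_collar: bystander: large black rubber bar collar, 78 mm outside with a 52 mm bore, 28 mm high, a lever lug on its side reaching 67 mm from its centre; far too wide for the stubs
- swivel_left: steel bearing swivel on the left stub (left: rack's +y), axis upright, no stops: 48 mm round body 36 to 58 mm above the shelf, 24 mm hub up to 66 mm, one lug along its own x. Origin on its axis at shelf level. A good bearing turns at about 0.02 N m and does not coast, the dry one at about 0.4 N m (8 N at the eye), felt only while it moves; all look alike.
- hub_left (a point): centre of the top face of the left swivel's hub, on its axis, 66 mm above the shelf, where a collar on that stub comes to rest; turns with the swivel
- lug_left (a point): top of the left swivel's lug at its eye, 47 mm from the axis, 54 mm above the shelf; turns with the swivel. The lug is a bar 14 mm wide and 14 mm high (40 to 54 mm above the shelf) reaching 55 mm from the axis; it starts within 35 degrees of the rack's own x. Push it sideways, or pinch it lightly: over 30 N a side is too hard.
- swivel_middle: steel bearing swivel on the middle stub (left: rack's +y), axis upright, no stops: 48 mm round body 36 to 58 mm above the shelf, 24 mm hub up to 66 mm, one lug along its own x. Origin on its axis at shelf level. A good bearing turns at about 0.02 N m and does not coast, the dry one at about 0.4 N m (8 N at the eye), felt only while it moves; all look alike.
- hub_middle (a point): centre of the top face of the middle swivel's hub, on its axis, 66 mm above the shelf, where a collar on that stub comes to rest; turns with the swivel
- lug_middle (a point): top of the middle swivel's lug at its eye, 47 mm from the axis, 54 mm above the shelf; turns with the swivel. The lug is a bar 14 mm wide and 14 mm high (40 to 54 mm above the shelf) reaching 55 mm from the axis; it starts within 35 degrees of the rack's own x. Push it sideways, or pinch it lightly: over 30 N a side is too hard.
- swivel_right: steel bearing swivel on the right stub (left: rack's +y), axis upright, no stops: 48 mm round body 36 to 58 mm above the shelf, 24 mm hub up to 66 mm, one lug along its own x. Origin on its axis at shelf level. A good bearing turns at about 0.02 N m and does not coast, the dry one at about 0.4 N m (8 N at the eye), felt only while it moves; all look alike.
- hub_right (a point): centre of the top face of the right swivel's hub, on its axis, 66 mm above the shelf, where a collar on that stub comes to rest; turns with the swivel
- lug_right (a point): top of the right swivel's lug at its eye, 47 mm from the axis, 54 mm above the shelf; turns with the swivel. The lug is a bar 14 mm wide and 14 mm high (40 to 54 mm above the shelf) reaching 55 mm from the axis; it starts within 35 degrees of the rack's own x. Push it sideways, or pinch it lightly: over 30 N a side is too hard.
Mind the look-alikes: they are no part of the job. Of the things shaped like the collar, the black one is meant.

How it is judged:
By the outcome, as a careful person would: the job done as asked, in the order asked, and still so for the second after the job is handed in, with the robot touching nothing.
It also fails if it takes over 69 s, if anything falls off the work surface, if the arm or the gripper's body presses on something with over 40 N, if the wrist force passes 120 N, or if a joint passes its speed limit or range.

## Working session

There is one attempt and no reset: what is moved stays moved. The work goes in short steps, Python scripts to look and compute and a tool call to move; the robot and the scene stay as the last step left them, time stands still between calls to the robot, and variables do not carry over. Pictures are saved under pics/ and viewed, at most 10 in all, crops included, and the job is handed in when it is done.

Besides the shell and the picture viewer there is one more tool, called by a JSON object that holds its "name" and its "arguments", one argument or row to a line. step_arm: Moves the arm, as the interface text tells. Its arguments: {"type":"object","properties":{"plan":{"type":"array"},"newtons":{"type":"number"}},"required":["plan"]}

```bash
mkdir -p pics; python3 - <<'E'
from plant import r, eyes
import cv2,numpy as np
for n in("scene","top"):
    im=eyes.capture(n); cv2.imwrite(f"pics/{n}0.png",im[:,:,::-1])
    m=eyes.camera_model(n); print(n,{k:np.round(v,4).tolist() for k,v in m.items() if not isinstance(v,str)})
a=cv2.imread("pics/scene0.png");b=cv2.imread("pics/top0.png")
m=eyes.camera_model("wrist");print({k:np.round(v,4).tolist() for k,v in m.items() if not isinstance(v,str)})
s=r.get_state();print(s)
E
```

```text
scene {'fov_y': 45.2293, 'cx': 257.8359, 'cy': 200.0827, 'world_to_cam': [[0.6649, 0.7469, 0.007, -0.4529], [-0.5177, 0.454, 0.7251, 0.2392], [0.5384, -0.4857, 0.6886, -1.766], [0.0, 0.0, 0.0, 1.0]]}
top {'fov_y': 57.0465, 'cx': 255.1216, 'cy': 191.1555, 'world_to_cam': [[-0.0059, -0.9996, 0.0264, 0.0224], [0.982, -0.0008, 0.1887, -0.6109], [-0.1886, 0.027, 0.9817, -0.8865], [0.0, 0.0, 0.0, 1.0]]}
{'fov_y': 65.7065, 'cx': 255.9274, 'cy': 185.8802, 'hand_eye': [[-0.0001, 0.9566, 0.2914, 0.0777], [1.0, 0.0004, -0.0008, -0.0002], [-0.0008, 0.2914, -0.9566, -0.1979], [0.0, 0.0, 0.0, 1.0]]}
{'time_s': 0.1, 'joints': array([-5.91824895e+01,  2.05884226e+01,  6.39542043e-01, -1.74558699e-02,
       -7.01360517e+01, -1.65067128e+01]), 'qd': array([-0.03816397,  0.0008888 ,  0.11309794,  0.06585331,  0.01526607,
       -0.02419367]), 'joint_torque': array([-2.08824531e-03, -5.84164202e+01,  2.93748432e+01,  7.01557651e+00,
        1.00290249e-02, -5.39653570e-05]), 'tcp_pos': array([ 0.16669115, -0.65358535,  0.18620893]), 'eef_rot': array([ 1.79913905e+02, -8.39962236e-03, -1.65695139e+02]), 'contact_force': array([-0.43990744,  0.10533257,  0.6887511 ]), 'moment': array([-0.03069217,  0.00277075, -0.00129427]), 'gripper_force': 0.0, 'gripper_width': 0.0878677687120049}
```

View pics/top0.png

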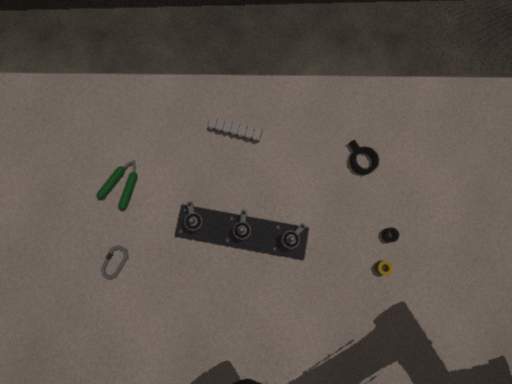

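View pics/scene0.png

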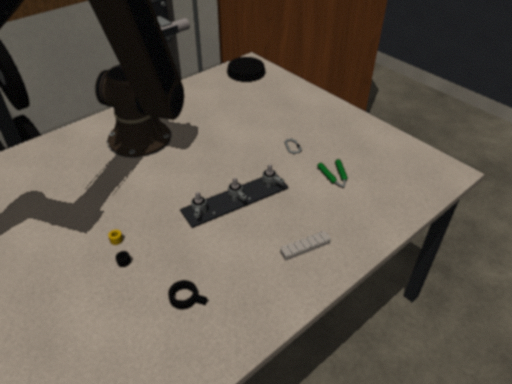

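Top view: the three swivels are at about (194,221), (242,231) and (291,240), with lugs pointing up and away from the robot. The ring candidates are a black one at (390,235), a yellow one at (384,268) and a large black one with a lever at (364,160). The small black ring at (390,235) fits the description: it is black, plain and small. I'll confirm it in an enlarged crop.

```bash
cat > h.py <<'E'
import numpy as np,cv2
from plant import r,eyes
from scipy.spatial.transform import Rotation as R
def ray(name,u,v,z,pose=None):
    m=eyes.camera_model(name); f=192/np.tan(np.radians(m['fov_y'])/2)
    a,b=(u-m['cx'])/f,(v-m['cy'])/f
    if name=='wrist':
        s=pose; t=np.hypot(a,b); k=np.sinc(t/np.pi)
        d=np.array([a*k,-b*k,-np.cos(t)]); H=np.array(m['hand_eye'])
        T=R.from_euler('xyz',s['eef_rot'],degrees=True).as_matrix()
        o=T@H[:3,3]+s['tcp_pos']; d=T@H[:3,:3]@d
    else:
        W=np.array(m['world_to_cam']); d=W[:3,:3].T@np.array([a,-b,-1]); o=-W[:3,:3].T@W[:3,3]
    return o+d*(z-o[2])/d[2]
def tool(pt,s):  # world offset of pt from TCP in tool axes
    return R.from_euler('xyz',s['eef_rot'],degrees=True).as_matrix().T@(np.array(pt)-s['tcp_pos'])
E
python3 - <<'E'
from h import *
b=cv2.imread("pics/top0.png")
A=cv2.resize(b[195:265,170:315],None,fx=5,fy=5,interpolation=3)
B=cv2.resize(b[140:285,340:410],None,fx=2,fy=2,interpolation=3)
C=np.zeros((600,800,3),np.uint8);C[:350,:725]=A;C[350:,:]=0
B2=cv2.resize(b[220:282,365:410],None,fx=4,fy=4,interpolation=3);C[350:350+248,:180]=B2[:250]
cv2.imwrite("pics/c1.png",np.clip(C.astype(float)*1.8,0,255).astype(np.uint8))
for n,u,v,z in[("L",194,221,.094),("M",242,231,.094),("R",291,240,.094),("lL",190,205,.054),("lM",244,213,.054),("lR",303,227,.054),("col",390,235,.02),("yel",384,268,.02),("big",364,160,.02)]:
    print(n,ray("top",u,v,z).round(3))
g=cv2.cvtColor(b,6);m=(g<45).astype(np.uint8);m[:, :340]=0;m[285:]=0;m[:130]=0
print(cv2.connectedComponentsWithStats(m)[2:])
m2=(g<75).astype(np.uint8);m2[:200]=0;m2[270:]=0;m2[:,:165]=0;m2[:,320:]=0
c=max(cv2.findContours(m2,0,2)[0],key=cv2.contourArea);print(cv2.minAreaRect(c), [ray("top",*p,.012).round(3) for p in cv2.boxPoints(cv2.minAreaRect(c))])
E
```

```text
L [0.528 0.176 0.094]
M [0.502 0.055 0.094]
R [ 0.479 -0.068  0.094]
lL [0.575 0.193 0.054]
lM [0.553 0.05  0.054]
lR [ 0.515 -0.106  0.054]
col [ 0.495 -0.35   0.02 ]
yel [ 0.407 -0.327  0.02 ]
big [ 0.709 -0.292  0.02 ]
(array([[     0,      0,    512,    384, 195819],
       [   349,    140,     30,     35,    530],
       [   381,    228,     18,     15,    201],
       [   374,    262,      6,     13,     37],
       [   384,    265,      5,      6,     21]], dtype=int32), array([[255.03771851, 191.52318212],
       [361.98867925, 158.18867925],
       [389.23880597, 234.74626866],
       [376.24324324, 267.78378378],
       [385.76190476, 267.71428571]]))
((242.2126922607422, 229.6463623046875), (131.6460723876953, 38.914493560791016), 10.57352352142334) [array([0.494, 0.241, 0.012]), array([0.599, 0.225, 0.012]), array([ 0.531, -0.134,  0.012]), array([ 0.427, -0.111,  0.012])]
```

View pics/c1.png

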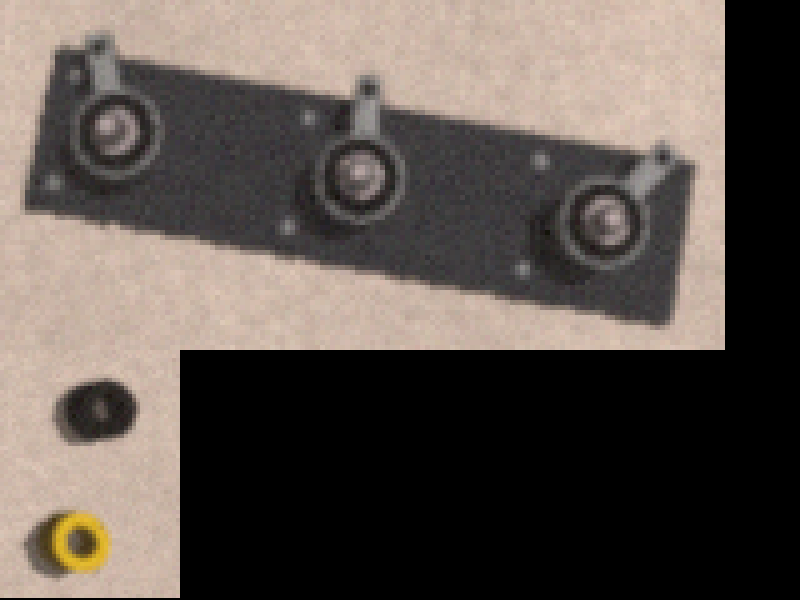

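{"name": "step_arm", "arguments": {
  "plan": [
    [-0.61,0.82,-0.25,0,87],
    [-0.61,0.82,-0.25,0,87],
    [-0.61,0.82,-0.25,0,87],
    [-0.61,0.82,-0.25,0,87],
    [-0.61,0.82,-0.25,0,87],
    [-0.61,0.82,-0.25,0,87],
    [-0.61,0.82,-0.25,0,87],
    [-0.61,0.82,-0.25,0,87]
  ]
}}

```text
time_s: 0.77
tcp_pos: [0.2652, -0.4156, 0.2512]
eef_rot: [-179.9, 0.1, -165.5]
contact_force: [-0.0, -0.2, -0.4]
gripper_width: 0.0872
gripper_force: 0.0
```

{"name": "step_arm", "arguments": {
  "plan": [
    [-0.61,0.82,0,0,87],
    [-0.61,0.82,0,0,87],
    [-0.61,0.82,0,0,87],
    [-0.61,0.82,0,0,87],
    [-0.61,0.82,0,0,87],
    [-0.61,0.82,0,0,87],
    [-0.61,0.82,0,0,87],
    [-0.61,0.82,0,0,87],
    [-0.61,0.82,0,0,87],
    [-0.61,0.82,0,0,87]
  ]
}}

```text
time_s: 1.6
tcp_pos: [0.3607, -0.1821, 0.2492]
eef_rot: [180.0, -0.1, -165.7]
contact_force: [0.4, -0.7, -0.7]
gripper_width: 0.0871
gripper_force: 0.0
```

```bash
python3 - <<'E'
from h import *
s=r.get_state();im=eyes.capture("wrist")[:,:,::-1];cv2.imwrite("pics/w1.png",np.clip(im*1.6,0,255).astype(np.uint8))
import pickle;pickle.dump(s,open("s1.pkl","wb"));print({k:np.round(s[k],3) for k in("time_s","joints","tcp_pos","eef_rot","contact_force")})
E
```

```text
{'time_s': np.float64(1.6), 'joints': array([ 1.5600e+00, -8.5960e+00, -2.4479e+01,  4.0000e-03, -7.4170e+01,
       -7.7288e+01]), 'tcp_pos': array([ 0.361, -0.182,  0.249]), 'eef_rot': array([ 1.79992e+02, -5.40000e-02, -1.65727e+02]), 'contact_force': array([ 0.418, -0.696, -0.701])}
```

View pics/w1.png

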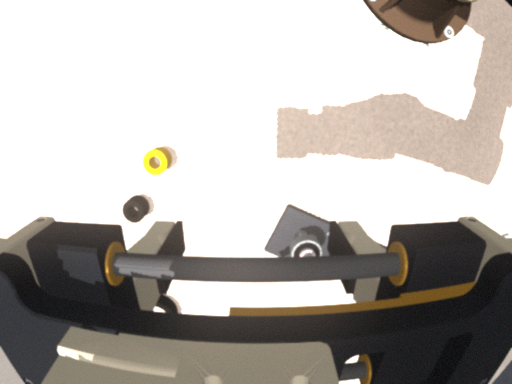

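The collar's top is at about (137,207) and the yellow ring at (155,161). The gripper hides the lower half of the wrist image, so I'll move beyond the rack to see it in the upper half.

{"name": "step_arm", "arguments": {
  "plan": [
    [-1,0.71,0,0.4,87],
    [-1,0.71,0,0.4,87],
    [-1,0.71,0,0.4,87],
    [-1,0.71,0,0.4,87],
    [-1,0.71,0,0.4,87],
    [-1,0.71,0,0.4,87],
    [-1,0.71,0,0.4,87],
    [-1,0.71,0,0.4,87],
    [-1,0.71,0,0.4,87],
    [-1,0.71,0,0.4,87],
    [-1,0.71,0,0.4,87]
  ]
}}

```text
time_s: 2.57
tcp_pos: [0.5592, 0.0509, 0.2489]
eef_rot: [-180.0, -0.1, 170.2]
contact_force: [0.6, 0.2, 0.3]
gripper_width: 0.0872
gripper_force: 0.0
```

```bash
python3 - <<'E'
from h import *
import pickle
s1=pickle.load(open("s1.pkl","rb"));a=cv2.imread("pics/w1.png")
g=cv2.cvtColor(a,6);m=(g<110).astype(np.uint8);m[:,:115]=0;m[:,170:]=0;m[225:]=0;m[:180]=0
n,l,st,c=cv2.connectedComponentsWithStats(m);i=1+st[1:,4].argmax();print(st[i],c[i],[ray("wrist",*c[i],z,s1).round(4) for z in(.015,.03)])
s=r.get_state();im=eyes.capture("wrist")[:,:,::-1];cv2.imwrite("pics/w2raw.png",im)
print(im[:200].mean());cv2.imwrite("pics/w2.png",cv2.resize(np.clip(im*1.0,0,255).astype(np.uint8)[:300],None,fx=1.56,fy=1.56,interpolation=3))
pickle.dump(s,open("s2.pkl","wb"));print({k:np.round(s[k],3) for k in("time_s","joints","tcp_pos","eef_rot","contact_force")})
E
```

```text
[124 196  25  26 459] [135.81263617 208.34204793] [array([ 0.4987, -0.3508,  0.015 ]), array([ 0.4913, -0.3456,  0.03  ])]
203.16270182291666
{'time_s': np.float64(2.567), 'joints': array([ 2.51700e+01,  7.92000e+00, -8.13800e+00, -2.00000e-03,
       -7.40310e+01, -1.24967e+02]), 'tcp_pos': array([0.559, 0.051, 0.249]), 'eef_rot': array([-1.79951e+02, -7.30000e-02,  1.70202e+02]), 'contact_force': array([0.646, 0.178, 0.251])}
```

View pics/w2.png

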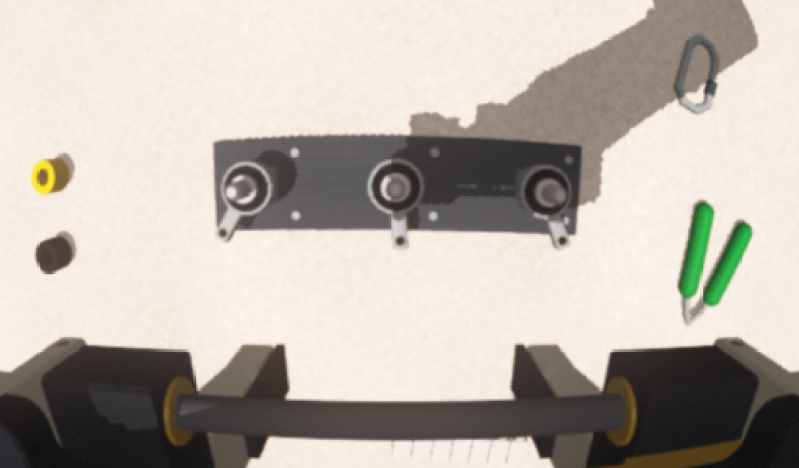

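The three bodies sit at zoomed (548,191), (396,187) and (246,188), with lug eyes at (561,240), (400,240) and (222,233). Next I cast rays and check the spacing (130 mm) and the eye radius (47 mm).

```bash
python3 - <<'E'
from h import *
import pickle
s=pickle.load(open("s2.pkl","rb"));im=cv2.imread("pics/w2raw.png");g=cv2.cvtColor(im,6)
C={}
for n,b,e in(("L",(548,191),(561,240)),("M",(396,187),(400,240)),("R",(246,188),(222,233))):
    x,y=np.array(b)/1.56; x0,y0=int(x)-25,int(y)-25
    p=cv2.resize(g[y0:y0+50,x0:x0+50],None,fx=6,fy=6,interpolation=2)
    h=cv2.HoughCircles(p,cv2.HOUGH_GRADIENT,1.5,300,param1=80,param2=20,minRadius=80,maxRadius=115)
    hc=h[0,0]/6 if h is not None else [np.nan]*3
    c=ray("wrist",x,y,.058,s);c2=ray("wrist",x0+hc[0]-.4,y0+hc[1]-.4,.058,s)
    q=ray("wrist",e[0]/1.56,e[1]/1.56,.054,s);C[n]=c2
    for k in(c,c2):
        d=q-k;print(n,k.round(4),"eye",q.round(4),"rad",np.hypot(*d[:2]).round(4),"ang",np.degrees(np.arctan2(d[1],d[0])).round(1),hc[2])
print(np.linalg.norm(C["L"]-C["M"]),np.linalg.norm(C["M"]-C["R"]),np.degrees(np.arctan2(*(C["L"]-C["R"])[:2])))
E
```

```text
L [0.5329 0.1862 0.058 ] eye [0.5788 0.195  0.054 ] rad 0.0467 ang 10.9 15.983334
L [0.5353 0.1913 0.058 ] eye [0.5788 0.195  0.054 ] rad 0.0436 ang 4.9 15.983334
M [0.5102 0.0571 0.058 ] eye [0.5561 0.0526 0.054 ] rad 0.0461 ang -5.6 15.558333
M [0.5096 0.0567 0.058 ] eye [0.5561 0.0526 0.054 ] rad 0.0467 ang -5.1 15.558333
R [ 0.4857 -0.0703  0.058 ] eye [ 0.5202 -0.1039  0.054 ] rad 0.0481 ang -44.2 14.583333
R [ 0.4857 -0.0703  0.058 ] eye [ 0.5202 -0.1039  0.054 ] rad 0.0482 ang -44.2 14.583333
0.13704879264008807 0.12923874046298084 10.744318267323457
```

{"name": "step_arm", "arguments": {
  "plan": [
    [0.02,0.005,0.3,-0.07,26],
    [0.02,0.005,0.5,-0.07,26],
    [0.02,0.005,0.65,-0.07,26],
    [0.02,0.005,0.65,-0.07,26],
    [0.02,0.005,0.65,-0.07,26],
    [0.02,0.005,0.7,-0.07,26],
    [0.02,0.005,0.75,-0.07,26],
    [0.02,0.005,0.8,-0.07,26],
    [0.02,0.005,0.83,-0.07,26],
    [0.02,0.005,0.83,-0.07,26]
  ],
  "newtons": 20
}}

```text
time_s: 3.45
tcp_pos: [0.5546, 0.0538, 0.0426]
eef_rot: [-180.0, -0.0, 174.5]
contact_force: [0.3, 0.2, 0.1]
gripper_width: 0.028
gripper_force: 0.0
```

```bash
cat >> h.py <<'E'
def arc(c,rad,a0,a1,n,z=.040):
    """shares for an arc about c keeping tool x along -radial... (yaw=a-180), from current pose"""
    s=r.get_state();print({k:np.round(s[k],4).tolist() for k in("time_s","tcp_pos","eef_rot","contact_force","moment","gripper_width")})
    for a in np.linspace(a0,a1,n+1)[1:]:
        t=np.radians(a);p=[c[0]+rad*np.cos(t),c[1]+rad*np.sin(t),z]
        d=tool(p,s)/.25; w=-((a-180-s['eef_rot'][2]+180)%360-180)/60
        print(np.r_[d,w].round(3).tolist())
E
python3 - <<'E'
from h import *
arc((.510,.057),.044,-5.4,46,20)
E
```

```text
{'time_s': 3.45, 'tcp_pos': [0.5546, 0.0538, 0.0426], 'eef_rot': [-179.9897, -0.0089, 174.4598], 'contact_force': [0.323, 0.1635, 0.0969], 'moment': [-0.007, 0.0349, -0.0495], 'gripper_width': 0.028}
[0.003, 0.004, 0.01, -0.045]
[0.004, 0.012, 0.01, -0.088]
[0.005, 0.02, 0.01, -0.131]
[0.006, 0.027, 0.01, -0.174]
[0.007, 0.035, 0.01, -0.217]
[0.009, 0.043, 0.01, -0.259]
[0.012, 0.05, 0.01, -0.302]
[0.014, 0.058, 0.01, -0.345]
[0.017, 0.065, 0.01, -0.388]
[0.02, 0.072, 0.01, -0.431]
[0.024, 0.079, 0.01, -0.474]
[0.028, 0.086, 0.01, -0.516]
[0.032, 0.093, 0.01, -0.559]
[0.037, 0.099, 0.01, -0.602]
[0.041, 0.106, 0.01, -0.645]
[0.047, 0.112, 0.01, -0.688]
[0.052, 0.117, 0.01, -0.731]
[0.057, 0.123, 0.01, -0.773]
[0.063, 0.128, 0.01, -0.816]
[0.069, 0.133, 0.01, -0.859]
```

{"name": "step_arm", "arguments": {
  "plan": [
    [0,0.008,0.005,-0.043,26],
    [0.001,0.016,0.005,-0.086,26],
    [0.002,0.024,0.005,-0.129,26],
    [0.003,0.031,0.005,-0.171,26],
    [0.004,0.039,0.005,-0.214,26],
    [0.006,0.047,0.005,-0.257,26],
    [0.009,0.054,0.005,-0.3,26],
    [0.011,0.062,0.005,-0.343,26],
    [0.014,0.069,0.005,-0.386,26],
    [0.017,0.076,0.005,-0.43,26]
  ]
}}

```text
time_s: 4.28
tcp_pos: [0.5533, 0.0739, 0.0429]
eef_rot: [-180.0, 0.1, -159.6]
contact_force: [-0.2, 0.3, -0.9]
gripper_width: 0.0263
gripper_force: 0.0
```

```bash
python3 - <<'E'
from h import *
arc((.510,.057),.044,0,1,1)
im=eyes.capture("top")[195:265,170:315,::-1];cv2.imwrite("pics/t2.png",im)
E
```

```text
{'time_s': 4.2833, 'tcp_pos': [0.5533, 0.0739, 0.0429], 'eef_rot': [-179.9917, 0.1314, -159.5656], 'contact_force': [-0.186, 0.3386, -0.9392], 'moment': [-0.0078, 0.0157, -0.0096], 'gripper_width': 0.0263}
[0.02, -0.062, 0.012, 0.324]
```

{"name": "step_arm", "arguments": {
  "plan": [
    [0,0.008,0,-0.043,26],
    [0.001,0.016,0,-0.086,26],
    [0.002,0.024,0,-0.129,26],
    [0.003,0.031,0,-0.171,26],
    [0.004,0.039,0,-0.214,26],
    [0.006,0.047,0,-0.257,26]
  ]
}}

```text
time_s: 4.83
tcp_pos: [0.5476, 0.0844, 0.0425]
eef_rot: [-180.0, 0.1, -144.2]
contact_force: [0.1, -0.2, 0.4]
gripper_width: 0.0257
gripper_force: 0.0
```

{"name": "step_arm", "arguments": {
  "plan": [
    [0.001,0.008,0,-0.043,26],
    [0.002,0.016,0,-0.086,26],
    [0.003,0.024,0,-0.129,26],
    [0.004,0.031,0,-0.171,26]
  ]
}}

```text
time_s: 5.17
tcp_pos: [0.5422, 0.0901, 0.0425]
eef_rot: [-180.0, 0.1, -133.9]
contact_force: [-0.2, 0.3, -0.5]
gripper_width: 0.0258
gripper_force: 0.0
```

```bash
python3 - <<'E'
from h import *
arc((.510,.057),.044,46,47,1)
E
```

```text
{'time_s': 5.1667, 'tcp_pos': [0.5422, 0.0901, 0.0425], 'eef_rot': [-179.9504, 0.101, -133.9499], 'contact_force': [-0.2216, 0.2514, -0.5001], 'moment': [0.0227, 0.0869, -0.0054], 'gripper_width': 0.0258}
[0.009, 0.004, 0.01, -0.016]
```

{"name": "step_arm", "arguments": {
  "plan": [
    [0,-0.01,0,0,26],
    [0,-0.01,-0.05,0,26],
    [0,-0.01,-0.2,0,40],
    [0,-0.01,-0.6,0,60],
    [0,-0.01,-0.6,0,60],
    [0,-0.01,-0.6,0,60],
    [0,-0.01,-0.6,0,60]
  ]
}}

```text
time_s: 5.75
tcp_pos: [0.5464, 0.0888, 0.1977]
eef_rot: [-179.7, 0.5, -134.1]
contact_force: [-0.3, -0.3, -0.2]
gripper_width: 0.0538
gripper_force: 0.0
```

```bash
python3 - <<'E'
from h import *
s=r.get_state();im=eyes.capture("wrist")[:,:,::-1];t=eyes.capture("top")[195:265,170:315,::-1]
C=np.zeros((600,800,3),np.uint8);C[:384,:512]=im;C[390:390+210,:435]=cv2.resize(t,None,fx=3,fy=3,interpolation=3);cv2.imwrite("pics/c3.png",C)
print(s['tcp_pos'],s['eef_rot'],s['time_s'])
a=np.radians(10.9);print(tool([.533+.044*np.cos(a),.186+.044*np.sin(a),.04],s)/.25)
E
```

```text
[0.54644135 0.08877218 0.19769283] [-179.74105829    0.52775104 -134.12200837] 5.75
[-0.38013576  0.21132202  0.63335102]
```

View pics/c3.png

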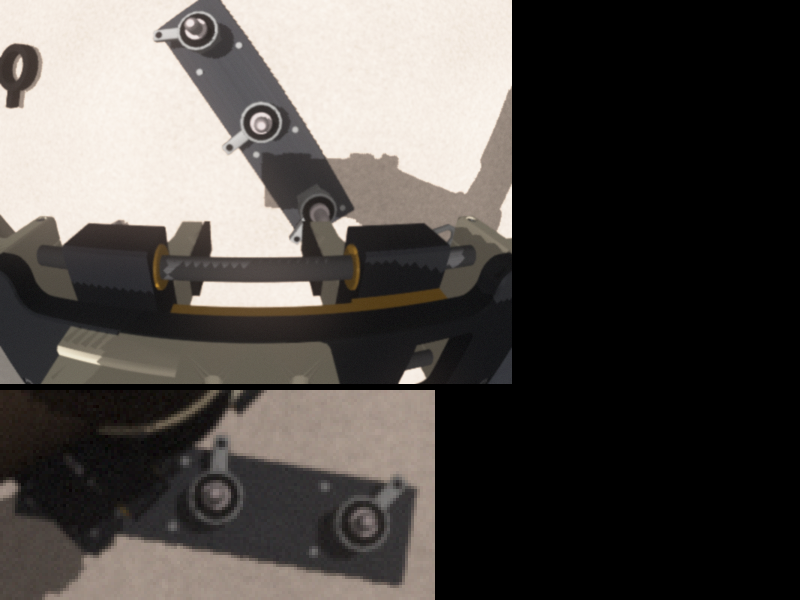

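M's lug at (230,150) still appears to be in its starting direction. I'll check that numerically, together with the mid-arc top picture.

```bash
python3 - <<'E'
from h import *
s=r.get_state()
for n,u,v,z in(("R",196,31,.058),("Re",159,36,.054),("M",262,123,.058),("Me",229,149,.054),("L",319,211,.058),("Le",296,238,.054)):print(n,ray("wrist",u,v,z,s).round(4))
for n,u,v,z in(("Mtop",242,230.4,.058),("Mtop_eye",244,213,.054)):print(n,ray("top",u,v,z).round(4))
t=cv2.imread("pics/t2.png");cv2.imwrite("pics/t2b.png",cv2.resize(t,None,fx=4,fy=4,interpolation=3))
E
```

```text
R [ 0.4835 -0.0704  0.058 ]
Re [ 0.5163 -0.1006  0.054 ]
M [0.5051 0.057  0.058 ]
Me [0.5531 0.0524 0.054 ]
L [0.528  0.1817 0.058 ]
Le [0.5736 0.1912 0.054 ]
Mtop [0.5066 0.0553 0.058 ]
Mtop_eye [0.5528 0.0501 0.054 ]
```

View pics/t2b.png

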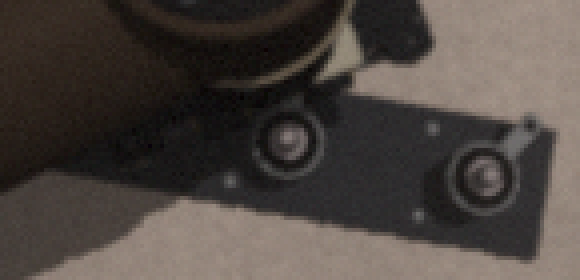

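{"name": "step_arm", "arguments": {
  "plan": [
    [-0.4,0.2,0,0.57,26],
    [-0.4,0.2,0,0.57,26],
    [-0.4,0.2,0.1,0.57,26],
    [-0.4,0.2,0.2,0.57,26],
    [-0.4,0.2,0.3,0.57,26],
    [-0.4,0.2,0.4,0.57,26],
    [-0.4,0.2,0.47,0.57,26],
    [-0.4,0.2,0.54,0.57,26],
    [-0.4,0.2,0.6,0.57,26],
    [-0.4,0.2,0.66,0.57,26],
    [-0.4,0.2,0.66,0.57,26],
    [-0.4,0.2,0.66,0.57,26]
  ]
}}

```text
time_s: 6.85
tcp_pos: [0.5757, 0.1939, 0.0244]
eef_rot: [-179.9, -0.2, -168.3]
contact_force: [-0.2, 0.6, 0.4]
gripper_width: 0.0257
gripper_force: 0.0
```

```bash
python3 - <<'E'
from h import *
arc((.531,.185),.049,11.5,11.5,1,.032)
im=eyes.capture("wrist")[90:300,126:386,::-1];cv2.imwrite("pics/w4.png",cv2.resize(im,None,fx=2.8,fy=2.8,interpolation=3))
E
```

```text
{'time_s': 6.85, 'tcp_pos': [0.5757, 0.1939, 0.0244], 'eef_rot': [-179.9079, -0.1934, -168.2615], 'contact_force': [-0.2419, 0.615, 0.3683], 'moment': [0.0141, -0.0676, 0.0277], 'gripper_width': 0.0257}
[-0.014, 0.001, -0.03, 0.004]
```

View pics/w4.png

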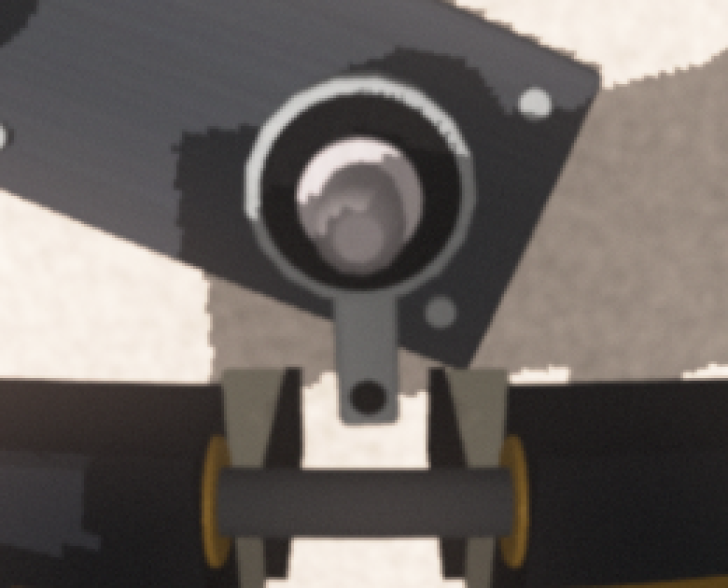

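The left lug is centred between the fingers (lug x 340–398, pads at 300 and 430). I'll rise 7 mm, move slightly inward, then sweep clockwise.

{"name": "step_arm", "arguments": {
  "plan": [
    [0.008,0,-0.03,0,26],
    [0.008,0,-0.03,0,26],
    [0.008,-0.008,-0.03,0.043,26],
    [0.009,-0.016,-0.03,0.086,26],
    [0.01,-0.024,-0.03,0.129,26],
    [0.011,-0.032,-0.03,0.171,26],
    [0.012,-0.04,-0.03,0.214,26],
    [0.014,-0.048,-0.03,0.257,26],
    [0.017,-0.056,-0.03,0.3,26],
    [0.019,-0.064,-0.03,0.343,26],
    [0.022,-0.071,-0.03,0.386,26],
    [0.026,-0.079,-0.03,0.43,26]
  ]
}}

```text
time_s: 7.9
tcp_pos: [0.575, 0.1746, 0.0348]
eef_rot: [179.9, 0.1, 165.9]
contact_force: [-0.8, 0.2, 0.5]
gripper_width: 0.026
gripper_force: 0.0
```

```bash
python3 - <<'E'
from h import *
arc((.531,.185),.046,-14,-40,1,.031)
im=eyes.capture("wrist")[90:300,126:386,::-1];cv2.imwrite("pics/w5.png",cv2.resize(im,None,fx=2.,fy=2.,interpolation=3))
E
```

```text
{'time_s': 7.9, 'tcp_pos': [0.575, 0.1746, 0.0348], 'eef_rot': [179.9054, 0.0899, 165.8652], 'contact_force': [-0.764, 0.1595, 0.5169], 'moment': [-0.0745, 0.0053, -0.0339], 'gripper_width': 0.026}
[0.015, -0.083, 0.015, 0.431]
```

View pics/w5.png

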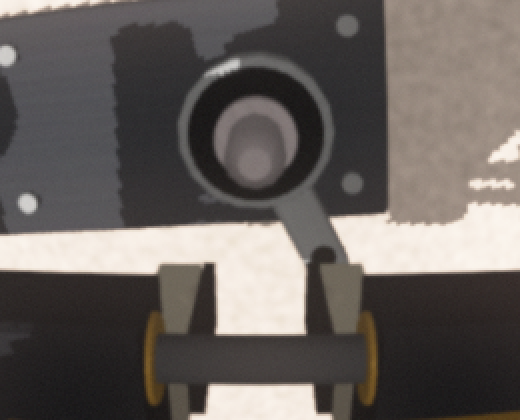

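The lug hasn't moved; the finger ends appear to be above it. In the image the tips seem nearer the camera than the TCP reading implies. I'll test the real tip height by touching the bare table gently.

{"name": "step_arm", "arguments": {
  "plan": [
    [-0.1,0,0,0,26],
    [-0.2,0,0,0,15],
    [-0.28,0,0,0,0],
    [-0.28,0,0,0,0],
    [-0.28,0,0.03,0,0],
    [-0.28,0,0.06,0,0],
    [-0.28,0,0.08,0,0],
    [-0.28,0,0.1,0,0],
    [-0.28,0,0.1,0,0]
  ]
}}

```text
time_s: 8.7
tcp_pos: [0.6409, 0.1572, 0.0069]
eef_rot: [-179.9, -0.1, 166.0]
contact_force: [-0.5, -0.1, -0.9]
gripper_width: 0.0003
gripper_force: 0.0
```

```bash
python3 - <<'E'
from h import *
arc((.531,.185),.046,-14,-40,1,.031)
im=eyes.capture("wrist")[:,:,::-1];cv2.imwrite("pics/w6.png",im)
im=eyes.capture("scene")[100:260,160:360,::-1]
C=np.zeros((600,800,3),np.uint8);C[:240,:400]=cv2.imread("pics/w6.png")[100:340,56:456];C[240:,:450]=cv2.resize(im,None,fx=2.25,fy=2.25,interpolation=3);cv2.imwrite("pics/c6.png",C)
E
```

```text
{'time_s': 8.7, 'tcp_pos': [0.6409, 0.1572, 0.0069], 'eef_rot': [-179.9233, -0.1003, 166.0237], 'contact_force': [-0.4629, -0.0607, -0.8743], 'moment': [-0.0501, 0.0413, 0.0459], 'gripper_width': 0.0003}
[0.288, -0.079, -0.096, 0.434]
```

View pics/c6.png

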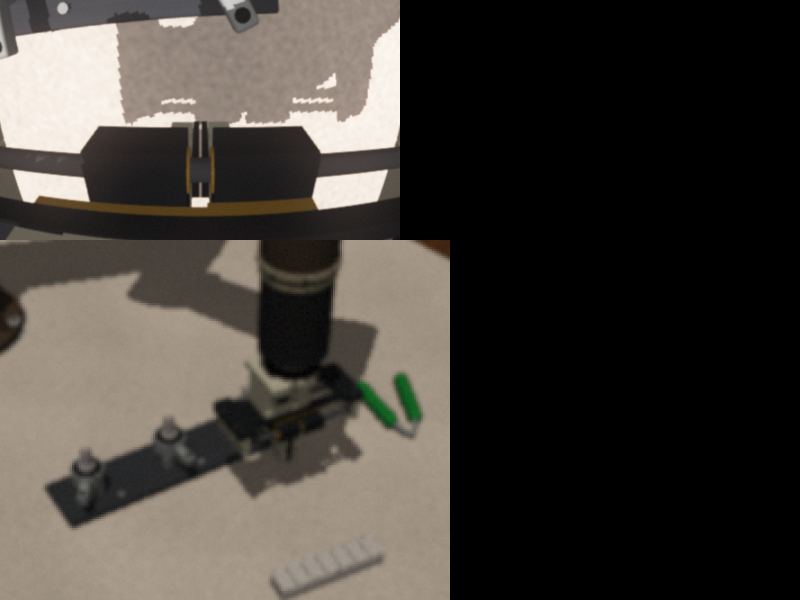

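The shut fingertips end at about scene pixel (289,198). I'll compare that with where the TCP should project.

```bash
python3 - <<'E'
from h import *
s=r.get_state();m=eyes.camera_model("scene");W=np.array(m['world_to_cam']);f=192/np.tan(np.radians(m['fov_y'])/2)
for dz in(0,.02,.04,.06):
    p=W@np.r_[s['tcp_pos']+[0,0,dz],1];print(dz,m['cx']+f*p[0]/-p[2],m['cy']+f*p[1]/p[2])
E
```

```text
0 286.14835704294705 204.95200382459305
0.02 286.45605102162085 200.47325267980128
0.04 286.7695348298756 195.91022557362794
0.06 287.0889734393134 191.26052120217156
```

{"name": "step_arm", "arguments": {
  "plan": [
    [0,0,0.015,0,0],
    [0,0,0.03,0,0],
    [0,0,0.04,0,0],
    [0,0,0.04,0,0]
  ]
}}

```text
time_s: 9.13
tcp_pos: [0.6418, 0.1572, -0.0024]
eef_rot: [-180.0, -0.0, 166.0]
contact_force: [0.5, -1.3, -0.3]
gripper_width: 0.0004
gripper_force: 0.0
```

There's no contact at TCP z = -2 mm, so the real tips are shorter than stated. I'll keep lowering slowly until they touch.

{"name": "step_arm", "arguments": {
  "plan": [
    [0,0,0.01,0,0],
    [0,0,0.02,0,0],
    [0,0,0.03,0,0],
    [0,0,0.04,0,0],
    [0,0,0.04,0,0]
  ]
}}

```text
time_s: 9.55
tcp_pos: [0.6419, 0.1571, -0.0124]
eef_rot: [-180.0, -0.0, 166.0]
contact_force: [0.2, -0.2, 0.1]
gripper_width: 0.0004
gripper_force: 0.0
```

{"name": "step_arm", "arguments": {
  "plan": [
    [0,0,0.008,0,0],
    [0,0,0.016,0,0],
    [0,0,0.016,0,0]
  ]
}}

```text
time_s: 9.8
tcp_pos: [0.6421, 0.1572, -0.0161]
eef_rot: [-180.0, -0.0, 166.0]
contact_force: [-0.3, -0.6, -0.3]
gripper_width: 0.0003
gripper_force: 0.0
```

{"name": "step_arm", "arguments": {
  "plan": [
    [0,0,0.008,0,0],
    [0,0,0.016,0,0],
    [0,0,0.016,0,0]
  ]
}}

```text
time_s: 10.05
tcp_pos: [0.6421, 0.1572, -0.0201]
eef_rot: [-180.0, -0.0, 166.0]
contact_force: [-0.5, 0.4, -1.0]
gripper_width: 0.0006
gripper_force: 0.0
```

{"name": "step_arm", "arguments": {
  "plan": [
    [0,0,0.008,0,0],
    [0,0,0.012,0,0]
  ]
}}

```text
time_s: 10.22
tcp_pos: [0.6423, 0.1573, -0.0229]
eef_rot: [-180.0, -0.0, 166.0]
contact_force: [-0.5, 0.1, 0.4]
gripper_width: 0.0003
gripper_force: 0.0
```

{"name": "step_arm", "arguments": {
  "plan": [
    [0,0,0.004,0,0],
    [0,0,0.008,0,0]
  ]
}}

```text
time_s: 10.38
tcp_pos: [0.6423, 0.1573, -0.0248]
eef_rot: [-180.0, -0.0, 166.0]
contact_force: [0.4, 0.1, -1.2]
gripper_width: 0.0004
gripper_force: 0.0
```

{"name": "step_arm", "arguments": {
  "plan": [
    [0,0,0.004,0,0],
    [0,0,0.008,0,0]
  ]
}}

```text
time_s: 10.55
tcp_pos: [0.6424, 0.1574, -0.0267]
eef_rot: [180.0, 0.0, 166.0]
contact_force: [-0.4, -0.4, 0.4]
gripper_width: 0.0003
gripper_force: 0.0
```

{"name": "step_arm", "arguments": {
  "plan": [
    [0,0,0.004,0,0],
    [0,0,0.008,0,0]
  ]
}}

```text
time_s: 10.72
tcp_pos: [0.6423, 0.1574, -0.0288]
eef_rot: [180.0, 0.0, 166.0]
contact_force: [0.8, 0.1, -0.4]
gripper_width: 0.0002
gripper_force: 0.0
```

{"name": "step_arm", "arguments": {
  "plan": [
    [0,0,0.004,0,0],
    [0,0,0.008,0,0]
  ]
}}

```text
time_s: 10.88
tcp_pos: [0.6423, 0.1573, -0.0308]
eef_rot: [-180.0, -0.0, 166.0]
contact_force: [-0.1, -0.3, 0.1]
gripper_width: 0.0003
gripper_force: 0.0
```

{"name": "step_arm", "arguments": {
  "plan": [
    [0,0,0.004,0,0],
    [0,0,0.008,0,0]
  ]
}}

```text
time_s: 11.05
tcp_pos: [0.6423, 0.1574, -0.0328]
eef_rot: [180.0, -0.0, 166.0]
contact_force: [0.5, 0.2, 0.1]
gripper_width: 0.0005
gripper_force: 0.0
```

```bash
python3 - <<'E'
from h import *
s=r.get_state();m=eyes.camera_model("scene");W=np.array(m['world_to_cam']);f=192/np.tan(np.radians(m['fov_y'])/2)
for dz in(.02,.03,.04,.06):
    p=W@np.r_[s['tcp_pos']+[0,0,dz],1];print(dz,m['cx']+f*p[0]/-p[2],m['cy']+f*p[1]/p[2])
g=cv2.cvtColor(eyes.capture("scene"),7);print(g[188:216,282:296])
print(s['joint_torque'].round(1), s['contact_force'])
E
```

```text
0.02 285.8870302300659 209.63253760275117
0.03 286.0375197128924 207.44606188273931
0.04 286.18939858832834 205.23939954802802
0.06 286.49740219955 200.7643863779155
[[ 47  38  32  25  21  24  21  24  24  22  22  22  19  20]
 [ 29  26  22  20  26  25  26  28  28  23  25  23  21  24]
 [ 19  21  23  24  28  32  26  23  22  24  29  26  22  19]
 [ 25  27  26  27  27  25  19  21  25  23  32  32  20  16]
 [ 29  29  24  24  22  21  19  18  17  25  29  31  25  17]
 [ 36  29  23  19  23  22  16  21  15  19  25  30  27  18]
 [ 47  37  26  19  18  16  20  17  14  16  28  31  26  19]
 [ 51  43  28  17  16  11  11  11  14  18  30  40  35  29]
 [ 45  40  27  17  13   6  11  14  19  26  39  50  51  50]
 [ 40  38  27  16  12  13  15  21  32  44  54  59  65  62]
 [ 42  36  23  19  20  12  19  30  47  60  64  65  65  67]
 [ 44  35  31  36  36  27  24  40  53  68  68  67  66  67]
 [ 44  46  47  50  50  36  28  43  59  65  65  66  67  67]
 [ 50  53  60  58  51  36  28  42  59  65  65  65  67  67]
 [ 51  59  62  60  46  28  26  49  58  63  66  66  64  68]
 [ 52  55  62  59  48  32  27  49  63  62  65  63  65  66]
 [ 54  56  61  59  49  32  28  47  60  62  62  64  64  66]
 [ 54  56  59  62  52  36  31  47  62  65  65  67  63  67]
 [ 59  59  61  60  54  37  39  51  58  64  65  68  72  70]
 [ 67  63  62  62  54  48  51  60  63  65  68  73  87  92]
 [ 84  77  67  63  60  58  64  66  67  70  74  91 111 117]
 [ 98  82  69  66  63  64  69  75  80  88 101 116 131 139]
 [100  88  81  70  68  70  82  99 112 120 129 137 142 147]
 [117 114 107  96  85  87 107 130 139 142 147 147 148 146]
 [138 141 139 124 117 116 128 143 148 152 151 150 151 150]
 [148 149 149 143 140 142 144 147 148 148 151 152 151 153]
 [147 150 150 149 148 150 148 149 147 149 150 152 153 152]
 [147 149 148 149 150 150 149 148 149 149 150 150 152 150]]
[ -0.  -64.   21.8   5.1  -0.1  -0. ] [0.54050865 0.19248756 0.08428914]
```

The finger column ends at row ~206, which puts the tips about 35 mm behind the reported TCP. Contact should come very soon.

{"name": "step_arm", "arguments": {
  "plan": [
    [0,0,0.004,0,0],
    [0,0,0.006,0,0]
  ]
}}

```text
time_s: 11.27
tcp_pos: [0.6423, 0.1574, -0.0343]
eef_rot: [180.0, 0.0, 166.0]
contact_force: [0.5, -0.4, -0.1]
gripper_width: 0.0002
gripper_force: 0.0
```

{"name": "step_arm", "arguments": {
  "plan": [
    [0,0,0.004,0,0],
    [0,0,0.006,0,0]
  ]
}}

```text
time_s: 11.43
tcp_pos: [0.6423, 0.1573, -0.0358]
eef_rot: [-180.0, -0.0, 166.0]
contact_force: [0.3, -0.1, -0.5]
gripper_width: 0.0007
gripper_force: 0.0
```

{"name": "step_arm", "arguments": {
  "plan": [
    [0,0,0.004,0,0],
    [0,0,0.006,0,0]
  ]
}}

```text
time_s: 11.6
tcp_pos: [0.6423, 0.1573, -0.0373]
eef_rot: [-180.0, -0.0, 166.0]
contact_force: [0.1, -0.9, -0.8]
gripper_width: 0.0006
gripper_force: 0.0
```

{"name": "step_arm", "arguments": {
  "plan": [
    [0,0,0.004,0,0],
    [0,0,0.006,0,0]
  ]
}}

```text
time_s: 11.77
tcp_pos: [0.6423, 0.1573, -0.0388]
eef_rot: [-180.0, -0.0, 166.0]
contact_force: [0.1, -0.1, 0.1]
gripper_width: 0.0002
gripper_force: 0.0
```

{"name": "step_arm", "arguments": {
  "plan": [
    [0,0,0.004,0,0],
    [0,0,0.006,0,0]
  ]
}}

```text
time_s: 11.93
tcp_pos: [0.6424, 0.1573, -0.0392]
eef_rot: [-180.0, 0.0, 166.0]
contact_force: [-4.5, -0.7, 13.5]
gripper_width: 0.0006
gripper_force: 6.4
```

{"name": "step_arm", "arguments": {
  "plan": [
    [0,0,0.004,0,0],
    [0,0,0.006,0,0]
  ]
}}

```text
time_s: 12.1
tcp_pos: [0.6425, 0.1574, -0.0392]
eef_rot: [-180.0, 0.0, 166.0]
contact_force: [-8.6, -0.8, 24.0]
gripper_width: 0.0007
gripper_force: 11.8
```

Contact occurs at reported z = -39 mm, so the true tips sit 39 mm above the reported TCP, and I'll compensate for that. Next is the left lug, with tips at about z = 0.039 (reported about 0).

{"name": "step_arm", "arguments": {
  "plan": [
    [0,0,-0.15,0,10],
    [0,0,-0.3,0,26],
    [0.29,0.078,-0.32,-0.425,26],
    [0.29,0.078,-0.32,-0.425,26],
    [0.29,0.078,-0.32,-0.425,26],
    [0.29,0.078,-0.32,-0.425,26],
    [0.29,0.078,-0.32,-0.425,26],
    [0.29,0.078,-0.27,-0.425,26],
    [0.29,0.078,-0.23,-0.425,26],
    [0.29,0.078,-0.19,-0.425,26],
    [0.29,0.078,-0.165,-0.425,26],
    [0.29,0.078,-0.165,-0.425,26]
  ]
}}

```text
time_s: 13.1
tcp_pos: [0.5756, 0.1929, -0.0026]
eef_rot: [-179.9, -0.2, -168.6]
contact_force: [0.1, 0.3, -0.4]
gripper_width: 0.026
gripper_force: 0.0
```

{"name": "step_arm", "arguments": {
  "plan": [
    [0,0,0,0,26],
    [0,-0.008,0,0.043,26],
    [0.001,-0.016,0,0.086,26],
    [0.002,-0.024,0,0.129,26],
    [0.003,-0.032,0,0.171,26],
    [0.004,-0.04,0,0.214,26]
  ]
}}

```text
time_s: 13.6
tcp_pos: [0.5782, 0.184, 0.0002]
eef_rot: [180.0, 0.0, 178.5]
contact_force: [-1.3, 0.4, -0.5]
gripper_width: 0.0262
gripper_force: 0.1
```

{"name": "step_arm", "arguments": {
  "plan": [
    [0.001,-0.008,0,0.043,26],
    [0.002,-0.016,0,0.086,26],
    [0.003,-0.024,0,0.129,26],
    [0.004,-0.032,0,0.171,26]
  ]
}}

```text
time_s: 13.93
tcp_pos: [0.5772, 0.1761, 0.0003]
eef_rot: [179.9, 0.1, 168.3]
contact_force: [0.5, -0.3, 0.6]
gripper_width: 0.0259
gripper_force: 0.2
```

```bash
python3 - <<'E'
from h import *
arc((.531,.185),.046,-14,-40,1,.0)
E
```

```text
{'time_s': 13.9333, 'tcp_pos': [0.5772, 0.1761, 0.0003], 'eef_rot': [179.9499, 0.0615, 168.2502], 'contact_force': [0.4827, -0.2744, 0.6076], 'moment': [0.0914, -0.1563, -0.0313], 'gripper_width': 0.0259}
[0.026, -0.09, 0.001, 0.471]
```

{"name": "step_arm", "arguments": {
  "plan": [
    [0.001,-0.008,0,0.043,26],
    [0.002,-0.016,0,0.086,26],
    [0.003,-0.024,0,0.129,26],
    [0.004,-0.032,0,0.171,26],
    [0.005,-0.04,0,0.214,26],
    [0.007,-0.048,0,0.257,26],
    [0.009,-0.056,0,0.3,26],
    [0.012,-0.064,0,0.343,26]
  ]
}}

```text
time_s: 14.6
tcp_pos: [0.5711, 0.161, 0.0003]
eef_rot: [179.9, 0.0, 147.7]
contact_force: [0.8, 0.5, 0.5]
gripper_width: 0.0258
gripper_force: 0.2
```

{"name": "step_arm", "arguments": {
  "plan": [
    [0.001,-0.008,0,0.043,26],
    [0.002,-0.016,0,0.086,26],
    [0.003,-0.024,0,0.129,26],
    [0.004,-0.032,0,0.171,26]
  ]
}}

```text
time_s: 14.93
tcp_pos: [0.566, 0.1548, 0.0003]
eef_rot: [179.9, 0.0, 137.4]
contact_force: [0.8, 0.7, 0.6]
gripper_width: 0.0259
gripper_force: 0.2
```

```bash
python3 - <<'E'
from h import *
arc((.531,.185),.046,-14,-40,1,.0)
E
```

```text
{'time_s': 14.9333, 'tcp_pos': [0.566, 0.1548, 0.0003], 'eef_rot': [179.9231, 0.0323, 137.4112], 'contact_force': [0.7991, 0.6596, 0.6238], 'moment': [-0.0576, -0.174, -0.0166], 'gripper_width': 0.0259}
[0.001, 0.003, 0.001, -0.043]
```

{"name": "step_arm", "arguments": {
  "plan": [
    [0,0.008,0,0,26],
    [0,0.008,-0.15,0,26],
    [0,0.008,-0.3,0,26],
    [0,0,-0.34,0,26],
    [-0.24,-0.333,-0.34,-0.62,26],
    [-0.24,-0.333,-0.34,-0.62,26],
    [-0.24,-0.333,-0.34,-0.62,26],
    [-0.24,-0.333,-0.34,-0.62,26],
    [-0.24,-0.333,-0.34,-0.62,26],
    [-0.24,-0.333,-0.34,-0.62,26],
    [-0.24,-0.333,-0.34,-0.62,26],
    [-0.24,-0.333,-0.34,-0.62,26]
  ]
}}

```text
time_s: 15.93
tcp_pos: [0.5537, 0.0527, 0.0849]
eef_rot: [180.0, 0.0, 174.7]
contact_force: [-0.5, 0.7, -0.7]
gripper_width: 0.0258
gripper_force: 0.0
```

```bash
cat >> h.py <<'E'
def lug(c,s,im,z=.054):
    """direction of the lug: brightness sampled on a 0.040-0.050 m arc at lug-top height, against rays"""
    m=eyes.camera_model('wrist');H=np.array(m['hand_eye']);f=192/np.tan(np.radians(m['fov_y'])/2)
    T=R.from_euler('xyz',s['eef_rot'],degrees=True).as_matrix()
    out=[]
    g=cv2.GaussianBlur(cv2.cvtColor(im,cv2.COLOR_RGB2HSV),(3,3),0)
    for a in range(-180,180,5):
        v=[]
        for q in(.030,.035,.040):
            p=np.array([c[0]+q*np.cos(np.radians(a)),c[1]+q*np.sin(np.radians(a)),z])
            k=H[:3,:3].T@(T.T@(p-s['tcp_pos'])-H[:3,3]);t=np.arctan2(np.hypot(k[0],k[1]),-k[2]);n=np.hypot(k[0],k[1])
            u,w=m['cx']+f*t*k[0]/n,m['cy']-f*t*k[1]/n
            v.append(int(g[int(round(w)),int(round(u)),2]) if 0<=u<511 and 0<=w<383 else -1)
        out.append((a,v))
    return out
E
python3 - <<'E'
from h import *
s=r.get_state();im=eyes.capture("wrist");print(s['tcp_pos'],s['eef_rot'])
cv2.imwrite("pics/w8.png",im[:,:,::-1])
for n,c in(("L",(.531,.185)),("M",(.508,.057)),("R",(.485,-.0705))):
    print(n,[(a,v) for a,v in lug(c,s,im) if -75<=a<=75])
a=np.radians(-5.4);print(tool([.508+.046*np.cos(a),.057+.046*np.sin(a),0],s)/.25)
E
```

```text
[0.55370504 0.05274165 0.08493978] [1.79980405e+02 3.92040083e-02 1.74705975e+02]
L [(-75, [67, 49, 71]), (-70, [54, 50, 51]), (-65, [51, 50, 52]), (-60, [67, 53, 53]), (-55, [75, 73, 64]), (-50, [95, 81, 82]), (-45, [126, 103, 122]), (-40, [114, 110, 172]), (-35, [107, 143, 110]), (-30, [105, 109, 109]), (-25, [100, 148, 230]), (-20, [88, 197, 244]), (-15, [87, 187, 243]), (-10, [87, 218, 245]), (-5, [88, 206, 244]), (0, [88, 193, 246]), (5, [88, 125, 244]), (10, [98, 92, 243]), (15, [105, 88, 238]), (20, [94, 90, 218]), (25, [89, 167, 244]), (30, [153, 244, 247]), (35, [238, 245, 247]), (40, [248, 247, 247]), (45, [207, 249, 247]), (50, [110, 247, 248]), (55, [133, 243, 247]), (60, [133, 234, 249]), (65, [133, 237, 247]), (70, [152, 247, 246]), (75, [171, 248, 248])]
M [(-75, [52, 92, 91]), (-70, [55, 92, 92]), (-65, [56, 77, 93]), (-60, [56, 60, 94]), (-55, [58, 61, 78]), (-50, [59, 62, 65]), (-45, [61, 62, 89]), (-40, [60, 65, 140]), (-35, [61, 67, 217]), (-30, [62, 134, 244]), (-25, [61, 183, 247]), (-20, [83, 215, 243]), (-15, [112, 117, 155]), (-10, [112, 114, 116]), (-5, [111
[... 382 characters left out ...]
47, 246]), (-65, [240, 247, 246]), (-60, [222, 250, 245]), (-55, [194, 234, 245]), (-50, [208, 208, 212]), (-45, [208, 209, 210]), (-40, [207, 207, 206]), (-35, [199, 192, 155]), (-30, [140, 104, 116]), (-25, [91, 185, 246]), (-20, [101, 239, 247]), (-15, [103, 245, 250]), (-10, [100, 246, 249]), (-5, [86, 245, 249]), (0, [78, 239, 248]), (5, [76, 230, 248]), (10, [91, 186, 247]), (15, [99, 124, 248]), (20, [98, 100, 236]), (25, [98, 100, 190]), (30, [97, 98, 100]), (35, [97, 97, 99]), (40, [94, 96, 96]), (45, [93, 94, 96]), (50, [93, 93, 93]), (55, [84, 92, 93]), (60, [73, 91, 91]), (65, [72, 71, 91]), (70, [70, 55, 83]), (75, [69, 53, 52])]
[-1.55269960e-04 -3.64006683e-04  3.39759203e-01]
```

The left lug now points to about -34°, so it turned about 45° and felt light (under 1 N). Next is the middle one.

{"name": "step_arm", "arguments": {
  "plan": [
    [0,0,0.1,0,26],
    [0,0,0.2,0,26],
    [0,0,0.28,0,26],
    [0,0,0.32,0,26],
    [0,0,0.34,0,26],
    [0,0,0.34,0,26],
    [0.001,0.008,0.34,-0.043,26],
    [0.002,0.016,0.34,-0.086,26],
    [0.003,0.024,0.34,-0.129,26],
    [0.004,0.032,0.34,-0.171,26],
    [0.005,0.04,0.34,-0.214,26],
    [0.007,0.048,0.34,-0.257,26]
  ]
}}

```text
time_s: 16.98
tcp_pos: [0.5538, 0.0652, 0.0011]
eef_rot: [180.0, 0.1, -169.7]
contact_force: [0.1, -0.9, 0.0]
gripper_width: 0.0259
gripper_force: 0.1
```

{"name": "step_arm", "arguments": {
  "plan": [
    [0.001,0.008,0,-0.043,26],
    [0.002,0.016,0,-0.086,26],
    [0.003,0.024,0,-0.129,26],
    [0.004,0.032,0,-0.171,26]
  ]
}}

```text
time_s: 17.32
tcp_pos: [0.5514, 0.073, 0.0012]
eef_rot: [-180.0, 0.1, -159.4]
contact_force: [-0.1, -1.3, -0.3]
gripper_width: 0.0262
gripper_force: 0.1
```

```bash
python3 - <<'E'
from h import *
arc((.508,.057),.046,46,47,1,.0)
E
```

```text
{'time_s': 17.3167, 'tcp_pos': [0.5514, 0.073, 0.0012], 'eef_rot': [-179.9994, 0.1432, -159.4319], 'contact_force': [-0.1104, -1.3119, -0.2762], 'moment': [-0.0751, 0.0151, 0.0094], 'gripper_width': 0.0262}
[0.02, 0.083, 0.005, -0.441]
```

Middle is light too. I'll finish its sweep of about 27° more.

{"name": "step_arm", "arguments": {
  "plan": [
    [0.001,0.008,0,-0.043,26],
    [0.002,0.016,0,-0.086,26],
    [0.003,0.024,0,-0.129,26],
    [0.004,0.032,0,-0.171,26],
    [0.005,0.04,0,-0.214,26],
    [0.007,0.048,0,-0.257,26],
    [0.009,0.055,0,-0.3,26],
    [0.012,0.063,0,-0.343,26],
    [0.015,0.071,0,-0.386,26],
    [0.018,0.079,0,-0.43,26]
  ]
}}

```text
time_s: 18.15
tcp_pos: [0.5403, 0.09, 0.0012]
eef_rot: [-179.9, 0.1, -133.6]
contact_force: [0.4, 0.3, 0.1]
gripper_width: 0.0259
gripper_force: 0.1
```

{"name": "step_arm", "arguments": {
  "plan": [
    [0.001,0.008,0,-0.043,26],
    [0.001,0.01,0,-0.06,26]
  ]
}}

```text
time_s: 18.32
tcp_pos: [0.5382, 0.0916, 0.0011]
eef_rot: [-179.9, 0.1, -130.0]
contact_force: [0.3, -0.7, 0.5]
gripper_width: 0.0263
gripper_force: 0.1
```

```bash
python3 - <<'E'
from h import *
arc((.508,.057),.046,46,47,1,.0)
s=r.get_state();a=np.radians(-44.2);print(tool([.485+.046*np.cos(a),-.0705+.046*np.sin(a),0],s)/.25)
E
```

```text
{'time_s': 18.3167, 'tcp_pos': [0.5382, 0.0916, 0.0011], 'eef_rot': [-179.9351, 0.1326, -130.0216], 'contact_force': [0.2947, -0.6683, 0.5403], 'moment': [-0.0085, -0.0634, 0.0136], 'gripper_width': 0.0263}
[0.0, -0.006, 0.004, 0.05]
[ 0.64694782 -0.43741783  0.00344708]
```

{"name": "step_arm", "arguments": {
  "plan": [
    [0,-0.008,0,0,26],
    [0,-0.008,-0.15,0,26],
    [0,-0.008,-0.34,0,26],
    [0,-0.008,-0.34,0,26],
    [0.647,-0.437,-0.34,1,26],
    [0.647,-0.437,-0.34,1,26],
    [0.647,-0.437,-0.34,1,26],
    [0.647,-0.437,-0.34,1,26],
    [0.647,-0.437,-0.34,1,26],
    [0.647,-0.437,-0.34,1,26],
    [0.647,-0.437,-0.34,1,26],
    [0.647,-0.437,-0.34,1,26]
  ]
}}

```text
time_s: 19.32
tcp_pos: [0.5167, -0.1042, 0.0853]
eef_rot: [180.0, 0.1, 172.0]
contact_force: [0.0, 0.3, -0.6]
gripper_width: 0.026
gripper_force: 0.0
```

{"name": "step_arm", "arguments": {
  "plan": [
    [0,0,0,0.58,26],
    [0,0,0,0.58,26],
    [0,0,0,0.58,26],
    [0,0,0,0.58,26],
    [0,0,0,0.58,26],
    [0,0,0,0.58,26]
  ]
}}

```text
time_s: 19.82
tcp_pos: [0.5169, -0.1033, 0.0852]
eef_rot: [179.9, 0.0, 137.4]
contact_force: [-0.1, -1.0, 0.6]
gripper_width: 0.0262
gripper_force: 0.0
```

```bash
python3 - <<'E'
from h import *
s=r.get_state();im=eyes.capture("wrist");print(s['tcp_pos'],s['eef_rot'],s['time_s'])
cv2.imwrite("pics/w9.png",im[:,:,::-1])
for n,c,lo,hi in(("M",(.508,.057),10,70),("R",(.485,-.0705),-75,-15)):
    print(n,[(a,v) for a,v in lug(c,s,im) if lo<=a<=hi])
a=np.radians(-44.2);print(tool([.485+.046*np.cos(a),-.0705+.046*np.sin(a),0],s)/.25)
E
```

```text
[ 0.51687115 -0.1032886   0.0851635 ] [1.79948885e+02 4.47981822e-02 1.37381987e+02] 19.8167
M [(10, [87, 101, 247]), (15, [127, 89, 243]), (20, [129, 88, 197]), (25, [115, 87, 91]), (30, [176, 146, 97]), (35, [202, 200, 197]), (40, [198, 199, 199]), (45, [193, 195, 193]), (50, [174, 180, 141]), (55, [116, 75, 87]), (60, [133, 78, 87]), (65, [141, 86, 86]), (70, [99, 84, 84])]
R [(-75, [100, 103, 105]), (-70, [100, 102, 106]), (-65, [99, 103, 104]), (-60, [100, 103, 103]), (-55, [107, 102, 104]), (-50, [115, 118, 159]), (-45, [115, 120, 186]), (-40, [115, 202, 207]), (-35, [141, 194, 191]), (-30, [80, 124, 248]), (-25, [81, 193, 247]), (-20, [99, 223, 246]), (-15, [99, 245, 248])]
[-0.00104398  0.00481003  0.34065934]
```

Middle has turned to about 41°. Next is the right one.

{"name": "step_arm", "arguments": {
  "plan": [
    [0,0,0.1,0,26],
    [0,0,0.2,0,26],
    [0,0,0.28,0,26],
    [0,0,0.32,0,26],
    [0,0,0.34,0,26],
    [0,0,0.34,0,26],
    [0.001,0.008,0.34,-0.043,26],
    [0.002,0.016,0.34,-0.086,26],
    [0.003,0.024,0.34,-0.129,26],
    [0.004,0.032,0.34,-0.171,26],
    [0.005,0.04,0.34,-0.214,26],
    [0.007,0.048,0.34,-0.257,26]
  ]
}}

```text
time_s: 20.87
tcp_pos: [0.5238, -0.0933, 0.001]
eef_rot: [180.0, 0.1, 153.4]
contact_force: [-1.4, -3.4, -0.5]
gripper_width: 0.0261
gripper_force: 1.2
```

{"name": "step_arm", "arguments": {
  "plan": [
    [0.001,0.008,0,-0.043,26],
    [0.002,0.016,0,-0.086,26],
    [0.003,0.024,0,-0.129,26],
    [0.004,0.032,0,-0.171,26]
  ]
}}

```text
time_s: 21.2
tcp_pos: [0.5271, -0.0856, 0.0011]
eef_rot: [180.0, 0.1, 163.6]
contact_force: [-1.0, -2.8, -0.9]
gripper_width: 0.0262
gripper_force: 1.0
```

```bash
python3 - <<'E'
from h import *
arc((.485,-.0705),.046,6,7,1,.0)
E
```

```text
{'time_s': 21.2, 'tcp_pos': [0.5271, -0.0856, 0.0011], 'eef_rot': [179.9681, 0.1304, 163.6232], 'contact_force': [-0.9829, -2.7583, -0.8972], 'moment': [-0.9233, -0.1454, -0.0429], 'gripper_width': 0.0262}
[0.01, 0.084, 0.005, -0.39]
```

Right clearly drags: about 3 N at the tool, and 1 N at the pad against 0.1–0.2 for the others. I'll complete its turn.

{"name": "step_arm", "arguments": {
  "plan": [
    [0.001,0.008,0,-0.043,26],
    [0.002,0.016,0,-0.086,26],
    [0.003,0.024,0,-0.129,26],
    [0.004,0.032,0,-0.171,26],
    [0.005,0.04,0,-0.214,26],
    [0.007,0.048,0,-0.257,26]
  ]
}}

```text
time_s: 21.7
tcp_pos: [0.5291, -0.0736, 0.0012]
eef_rot: [180.0, 0.2, 179.0]
contact_force: [0.9, -2.2, -1.6]
gripper_width: 0.0258
gripper_force: 1.0
```

{"name": "step_arm", "arguments": {
  "plan": [
    [0.001,0.008,0,-0.043,26],
    [0.002,0.016,0,-0.086,26],
    [0.003,0.024,0,-0.129,26],
    [0.004,0.032,0,-0.171,26],
    [0.005,0.04,0,-0.214,26]
  ]
}}

```text
time_s: 22.12
tcp_pos: [0.5283, -0.0634, 0.0013]
eef_rot: [-180.0, 0.2, -168.1]
contact_force: [0.5, -1.4, -0.6]
gripper_width: 0.0263
gripper_force: 1.0
```

```bash
python3 - <<'E'
from h import *
arc((.485,-.0705),.046,6,7,1,.0)
s=r.get_state();print(tool([.494,-.348,0],s)/.25)
E
```

```text
{'time_s': 22.1167, 'tcp_pos': [0.5283, -0.0634, 0.0013], 'eef_rot': [-179.9699, 0.1837, -168.1125], 'contact_force': [0.4758, -1.3899, -0.6482], 'moment': [-0.6217, -0.4493, -0.015], 'gripper_width': 0.0263}
[-0.008, -0.008, 0.005, 0.081]
[ 0.36883826 -1.08573148  0.00453296]
```

Right is the dry one. I'll back off, lift and go look at the collar from straight above.

{"name": "step_arm", "arguments": {
  "plan": [
    [0,-0.008,0,0,26],
    [0,-0.008,-0.15,0,26],
    [0,-0.008,-0.34,0,30],
    [0,-0.1,-0.4,0,60],
    [0,-0.6,-0.4,0,60],
    [0,-0.6,-0.4,0,60],
    [0,-0.6,-0.4,0,60],
    [0,-0.6,-0.4,0,60],
    [0,-0.6,-0.4,0,60]
  ]
}}

```text
time_s: 22.87
tcp_pos: [0.557, -0.2129, 0.1001]
eef_rot: [-180.0, 0.0, -168.6]
contact_force: [0.1, 0.2, 0.2]
gripper_width: 0.0592
gripper_force: 0.0
```

{"name": "step_arm", "arguments": {
  "plan": [
    [0.055,-0.557,0,0.2,60],
    [0.055,-0.557,0,0.2,60],
    [0.055,-0.557,0,0.2,60],
    [0.055,-0.557,0,0.2,60],
    [0.055,-0.557,0,0.2,60],
    [0.055,-0.557,0,0.2,60],
    [0.055,-0.557,0,0.2,60]
  ]
}}

```text
time_s: 23.45
tcp_pos: [0.5716, -0.3485, 0.0999]
eef_rot: [180.0, 0.0, 179.7]
contact_force: [0.8, 0.4, 0.7]
gripper_width: 0.0601
gripper_force: 0.0
```

```bash
cat >> h.py <<'E'
def pix(p,s):
    m=eyes.camera_model('wrist');H=np.array(m['hand_eye']);f=192/np.tan(np.radians(m['fov_y'])/2)
    T=R.from_euler('xyz',s['eef_rot'],degrees=True).as_matrix()
    k=H[:3,:3].T@(T.T@(np.array(p)-s['tcp_pos'])-H[:3,3]);t=np.arctan2(np.hypot(k[0],k[1]),-k[2]);n=np.hypot(k[0],k[1])
    return m['cx']+f*t*k[0]/n,m['cy']-f*t*k[1]/n
E
python3 - <<'E'
from h import *
s=r.get_state();im=eyes.capture("wrist");print(s['time_s'],s['tcp_pos'],s['eef_rot'],pix([.496,-.349,.03],s))
cv2.imwrite("pics/w10.png",im[:,:,::-1]);g=cv2.cvtColor(im,7)
m=(g<70).astype(np.uint8);m[205:]=0
for st,c in zip(*[x[1:] for x in cv2.connectedComponentsWithStats(m)[2:]]):
    if st[4]>300:print(st,c)
cs=[c for c in cv2.findContours(m,0,1)[0] if cv2.contourArea(c)>300]
for c in cs:
    p=np.array([ray("wrist",*q,.03,s)[:2] for q in c[:,0]]); cc,rr=cv2.minEnclosingCircle((p*1000).astype(np.float32));e=cv2.fitEllipse((p*1000).astype(np.float32));print(cc,rr,e)
E
```

```text
23.45 [ 0.57163545 -0.34853334  0.09987047] [1.79985745e+02 6.27787768e-03 1.79696089e+02] (np.float64(254.48766568327335), np.float64(100.27561420956192))
[ 447   61   61   98 2670] [476.77602996 118.29662921]
[232  84  41  41 956] [252.02824268 104.74267782]
(499.3960266113281, -351.59674072265625) 18.74518585205078 ((499.58026123046875, -351.225830078125), (35.602108001708984, 36.811702728271484), 51.25586700439453)
(491.0552978515625, -89.90082550048828) 66.62747955322266 ((499.3524169921875, -102.3637466430664), (70.32144165039062, 118.6843032836914), 140.49822998046875)
```

The collar's top is centred at (0.499, -0.351), about 37 mm across, which matches. I'll grasp it with tips at z ≈ 4 mm (reported -35 mm).

{"name": "step_arm", "arguments": {
  "plan": [
    [0.29,-0.012,0,0,60],
    [0.29,-0.012,0.05,0,60],
    [0.29,-0.012,0.2,0,60],
    [0.29,-0.012,0.3,0,60],
    [0.29,-0.012,0.4,0,60],
    [0.29,-0.012,0.46,0,60],
    [0.29,-0.012,0.5,0,60],
    [0.29,-0.012,0.53,0,60],
    [0.29,-0.012,0.54,0,60],
    [0.29,-0.012,0.54,0,60]
  ]
}}

```text
time_s: 24.33
tcp_pos: [0.4995, -0.3518, -0.0353]
eef_rot: [-180.0, 0.0, 179.7]
contact_force: [0.8, 0.7, -0.4]
gripper_width: 0.0599
gripper_force: 0.0
```

{"name": "step_arm", "arguments": {
  "plan": [
    [0,0,0,0,50],
    [0,0,0,0,44],
    [0,0,0,0,36],
    [0,0,0,0,36],
    [0,0,0,0,36],
    [0,0,0,0,36]
  ],
  "newtons": 12
}}

```text
time_s: 24.83
tcp_pos: [0.4996, -0.3523, -0.0347]
eef_rot: [-180.0, 0.1, 179.7]
contact_force: [-0.2, 0.5, 5.8]
gripper_width: 0.0401
gripper_force: 12.0
```

Gripped at 40.1 mm. I'll lift, then carry it to a viewpoint with the camera directly above the right stub. That is the same relative view as for the collar, so calibration bias cancels.

{"name": "step_arm", "arguments": {
  "plan": [
    [0,0,-0.05,0,36],
    [0,0,-0.15,0,36],
    [0,0,-0.3,0,36],
    [0,0,-0.45,0,36],
    [0,0,-0.6,0,36],
    [0,0,-0.66,0,36],
    [0,0.15,-0.66,0,36],
    [0,0.3,-0.66,0,36],
    [0,0.4,-0.66,0,36],
    [0,0.5,-0.66,0,36],
    [0,0.5,-0.66,0,36]
  ]
}}

```text
time_s: 25.75
tcp_pos: [0.4995, -0.224, 0.1298]
eef_rot: [180.0, 0.0, 179.8]
contact_force: [-0.5, 0.4, -0.6]
gripper_width: 0.0399
gripper_force: 12.0
```

{"name": "step_arm", "arguments": {
  "plan": [
    [-0.05,0.1,0,0,36],
    [-0.1,0.2,0,0,36],
    [-0.15,0.3,0,0,36],
    [-0.2,0.4,0,0,36],
    [-0.226,0.5,0,0,36],
    [-0.226,0.6,0,0,36],
    [-0.226,0.627,0,0,36],
    [-0.226,0.627,0,0,36],
    [-0.226,0.627,0,0,36]
  ]
}}

```text
time_s: 26.5
tcp_pos: [0.557, -0.0708, 0.1295]
eef_rot: [-180.0, -0.0, 179.7]
contact_force: [0.2, -0.5, 0.1]
gripper_width: 0.0401
gripper_force: 12.0
```

```bash
python3 - <<'E'
from h import *
s=r.get_state();im=eyes.capture("wrist");print(s['time_s'],s['tcp_pos'],s['eef_rot'],s['gripper_width'],s['contact_force'])
print(pix([.485,-.0705,.058],s))
cv2.imwrite("pics/w11.png",im[:,:,::-1])
u,v=map(int,pix([.485,-.0705,.058],s));x0,y0=u-34,v-34
g=cv2.cvtColor(im,7);p=cv2.resize(g[y0:y0+68,x0:x0+68],None,fx=4,fy=4,interpolation=2)
for lo,hi,z in((70,120,.058),(10,28,.094),(30,60,.066)):
    h=cv2.HoughCircles(p,cv2.HOUGH_GRADIENT,1,30,param1=80,param2=15,minRadius=lo,maxRadius=hi)
    if h is not None:
        for q in h[0][:4]: print(z,(q/4).round(1),ray("wrist",x0+q[0]/4-.4,y0+q[1]/4-.4,z,s).round(4))
np.set_printoptions(linewidth=250)
print(g[y0:y0+68:2,x0:x0+68:2])
E
```

```text
26.5 [ 0.55704094 -0.0707787   0.12945738] [-1.79993283e+02 -1.90511453e-02  1.79729473e+02] 0.04009203277222537 [ 0.17639199 -0.48120667  0.05100781]
(np.float64(255.42622875217583), np.float64(104.25907410900176))
0.058 [33.9 35.4 22.6] [ 0.4856 -0.0714  0.058 ]
0.058 [35.9 27.6 18.4] [ 0.4786 -0.0695  0.058 ]
0.058 [34.9 43.1 29.8] [ 0.4927 -0.0705  0.058 ]
0.058 [26.6 33.4 19. ] [ 0.4838 -0.0778  0.058 ]
0.094 [33.6 36.9  5.8] [ 0.486  -0.0714  0.094 ]
0.094 [61.9 67.9  3.4] [ 0.5105 -0.0492  0.094 ]
0.094 [52.6 32.4  4.6] [ 0.4825 -0.0566  0.094 ]
0.094 [31.9 45.1  3.4] [ 0.4925 -0.0728  0.094 ]
0.066 [33.9 35.4 14. ] [ 0.4855 -0.0713  0.066 ]
0.066 [47.1 31.1 12.3] [ 0.4817 -0.0598  0.066 ]
0.066 [33.9 43.4 14.3] [ 0.4925 -0.0714  0.066 ]
[[103 102 101 ...  96  96  96]
 [102 101 103 ...  94  94  95]
 [101 102 100 ...  94  95  95]
 ...
 [105 100 100 ...  53  51  51]
 [103 104 101 ...  75  57  52]
 [105 103 104 ... 106  94  53]]
```

The body, hub and stub-tip circles agree on (0.4857, -0.0714). I'll move above it and stop about 10 mm over the stub.

{"name": "step_arm", "arguments": {
  "plan": [
    [0.07,-0.004,0,0,36],
    [0.15,-0.004,0,0,36],
    [0.22,-0.004,0,0,36],
    [0.285,-0.004,0,0,36],
    [0.285,-0.004,0.05,0,36],
    [0.285,-0.004,0.12,0,36],
    [0.285,-0.004,0.18,0,36],
    [0.285,-0.004,0.22,0,36],
    [0.285,-0.004,0.22,0,36],
    [0.285,-0.004,0.22,0,36]
  ]
}}

```text
time_s: 27.38
tcp_pos: [0.4857, -0.0721, 0.0744]
eef_rot: [-180.0, -0.1, 179.6]
contact_force: [0.3, 0.2, 0.2]
gripper_width: 0.0396
gripper_force: 12.0
```

{"name": "step_arm", "arguments": {
  "plan": [
    [0,0,0.015,0,36],
    [0,0,0.03,0,36],
    [0,0,0.045,0,36],
    [0,0,0.06,0,36],
    [0,0,0.075,0,36],
    [0,0,0.085,0,36],
    [0,0,0.085,0,36]
  ]
}}

```text
time_s: 27.97
tcp_pos: [0.4855, -0.0713, 0.0527]
eef_rot: [-180.0, -0.1, 179.7]
contact_force: [0.1, -0.7, -0.8]
gripper_width: 0.04
gripper_force: 12.0
```

The collar is on the stub without any side force, so I'll continue gently.

{"name": "step_arm", "arguments": {
  "plan": [
    [0,0,0.01,0,36],
    [0,0,0.02,0,36],
    [0,0,0.03,0,36],
    [0,0,0.04,0,36],
    [0,0,0.05,0,36],
    [0,0,0.06,0,36],
    [0,0,0.07,0,36],
    [0,0,0.075,0,36],
    [0,0,0.075,0,36]
  ]
}}

```text
time_s: 28.72
tcp_pos: [0.4857, -0.0714, 0.0342]
eef_rot: [-180.0, -0.0, 179.7]
contact_force: [0.5, 0.4, -1.4]
gripper_width: 0.0398
gripper_force: 12.0
```

{"name": "step_arm", "arguments": {
  "plan": [
    [0,0,0.003,0,36],
    [0,0,0.005,0,36],
    [0,0,0.005,0,36]
  ]
}}

```text
time_s: 28.97
tcp_pos: [0.486, -0.0713, 0.0333]
eef_rot: [180.0, 0.0, 179.7]
contact_force: [-0.7, 0.1, -0.9]
gripper_width: 0.0396
gripper_force: 12.0
```

{"name": "step_arm", "arguments": {
  "plan": [
    [0,0,0.003,0,36],
    [0,0,0.005,0,36],
    [0,0,0.005,0,36]
  ]
}}

```text
time_s: 29.22
tcp_pos: [0.4859, -0.0713, 0.032]
eef_rot: [180.0, -0.0, 179.7]
contact_force: [-0.1, -0.7, -1.1]
gripper_width: 0.0396
gripper_force: 12.0
```

{"name": "step_arm", "arguments": {
  "plan": [
    [0,0,0.002,0,36],
    [0,0,0.003,0,36],
    [0,0,0.003,0,36]
  ]
}}

```text
time_s: 29.47
tcp_pos: [0.486, -0.0713, 0.0314]
eef_rot: [-180.0, 0.0, 179.7]
contact_force: [-0.1, -0.1, 0.1]
gripper_width: 0.0395
gripper_force: 12.0
```

{"name": "step_arm", "arguments": {
  "plan": [
    [0,0,0.002,0,36],
    [0,0,0.003,0,36],
    [0,0,0.003,0,36]
  ]
}}

```text
time_s: 29.72
tcp_pos: [0.4861, -0.0713, 0.0312]
eef_rot: [-180.0, 0.0, 179.7]
contact_force: [-2.2, 1.2, 7.2]
gripper_width: 0.0401
gripper_force: 12.0
```

{"name": "step_arm", "arguments": {
  "plan": [
    [0,0,0.002,0,36],
    [0,0,0.003,0,36],
    [0,0,0.003,0,36]
  ]
}}

```text
time_s: 29.97
tcp_pos: [0.4863, -0.0713, 0.0311]
eef_rot: [-180.0, 0.0, 179.7]
contact_force: [-5.0, 2.1, 15.4]
gripper_width: 0.0398
gripper_force: 12.0
```

The collar is seated at the expected height (z 0.0312). I'll relieve the press, open slowly and retreat upward.

{"name": "step_arm", "arguments": {
  "plan": [
    [0,0,-0.003,0,36],
    [0,0,-0.005,0,36],
    [0,0,-0.005,0,42],
    [0,0,-0.005,0,50],
    [0,0,-0.005,0,58],
    [0,0,-0.005,0,58],
    [0,0,-0.005,0,58],
    [0,0,-0.03,0,58],
    [0,0,-0.08,0,58],
    [0,0,-0.16,0,58],
    [0,0,-0.28,0,58],
    [0,0,-0.4,0,58]
  ]
}}

```text
time_s: 30.97
tcp_pos: [0.4852, -0.0715, 0.1309]
eef_rot: [-180.0, -0.1, 179.7]
contact_force: [0.9, 0.7, 0.4]
gripper_width: 0.058
gripper_force: 0.0
```

{"name": "step_arm", "arguments": {
  "plan": [
    [-0.29,0,-0.05,0,58],
    [-0.29,0,-0.05,0,58],
    [-0.29,0,-0.05,0,58],
    [-0.29,0,-0.05,0,58],
    [-0.29,0,-0.05,0,58]
  ]
}}

```text
time_s: 31.38
tcp_pos: [0.5579, -0.0718, 0.142]
eef_rot: [-180.0, -0.1, 179.7]
contact_force: [0.1, 0.3, -0.2]
gripper_width: 0.0579
gripper_force: 0.0
```

```bash
python3 - <<'E'
from h import *
s=r.get_state();im=eyes.capture("wrist");print(s['time_s'],s['tcp_pos'],s['eef_rot'],s['gripper_width'],s['contact_force'])
cv2.imwrite("pics/w12.png",im[:,:,::-1]);g=cv2.cvtColor(im,7)
u,v=map(int,pix([.4857,-.0714,.09],s));print(u,v)
np.set_printoptions(linewidth=300,threshold=99999)
print(g[v-40:v+40:3,u-40:u+40:3])
for n,c in(("L",(.531,.185)),("M",(.508,.057)),("R",(.4857,-.0714))):
    print(n,[(a,v) for a,v in lug(c,s,im) if -60<=a<=60])
E
```

```text
31.3833 [ 0.55786382 -0.07179104  0.14196629] [-1.79998572e+02 -6.98314273e-02  1.79657053e+02] 0.05794068505974248 [ 0.10047218  0.2799224  -0.21338678]
255 104
[[236 106 106 105 105 101 102 102 101 103 100 100 101  97  96  94 100 141 218 221 233 239 239 237 238 238 233]
 [229 106 104 102 102 104 101 101  98 100 100  99 101  98  98  98  96  97  97  93  98 100 107 191 203 235 238]
 [216 105 101 100 101 100 101 100 100  98  99  99  96  98  99  97  97  94  94  95  94  95  95  93  95  98 120]
 [158 104 103 103 101  99  99  99  97  98  95  98  94  95  96  95  96  95  93  94  96  94  93  93  95  92  95]
 [139 101 100  99 101  99  97  99 100  98  97  97  93  95  92  78  67  67  68  66  62  62  60  61  84  89  92]
 [113 102 100 101 100  99  98  97  96  93  95 103 114 129 129  76  62  59  62  59  60  57  59  58  58  87 155]
 [107 105 102 103  99 100  95  97  94 105 156 158 109  65  53  64  75  87  64  58  58  56  58  58  58 107 158]
 [106 104 101 100 101 100  98  98 144 160  67  54  53  50  51  49  50  49  68  78  58  55  53  54  54  81 102]
 [106 103 104 102 100 100  98 130 110  56  51  52 
[... 3015 characters left out ...]
(30, [92, 84, 76]), (35, [105, 105, 104]), (40, [105, 105, 105]), (45, [103, 103, 102]), (50, [100, 95, 95]), (55, [58, 66, 88]), (60, [46, 76, 88])]
R [(-60, [101, 104, 107]), (-55, [101, 104, 105]), (-50, [101, 104, 105]), (-45, [101, 103, 105]), (-40, [101, 101, 105]), (-35, [101, 101, 116]), (-30, [95, 101, 185]), (-25, [77, 101, 205]), (-20, [65, 75, 241]), (-15, [64, 69, 213]), (-10, [64, 66, 145]), (-5, [88, 78, 149]), (0, [113, 113, 114]), (5, [112, 114, 115]), (10, [110, 111, 112]), (15, [107, 108, 109]), (20, [94, 74, 65]), (25, [57, 58, 60]), (30, [55, 57, 59]), (35, [54, 55, 77]), (40, [53, 62, 107]), (45, [52, 53, 72]), (50, [52, 51, 52]), (55, [51, 51, 51]), (60, [50, 51, 51])]
```

The numbers show the collar seated concentrically around the right stub. The lugs have turned about 47° (left), 46° (middle) and 50° (right), and the gripper is clear.

```bash
python3 -c "
from plant import workorder;print(workorder.close_job())"
```

```text
the job is handed in; nothing more can be done
None
```

I turned all three swivels about an eighth of a turn; the right one drags, so the small black collar is now seated flat on its hub and released, and the job is handed in at about 31 s.

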